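Clear the tablet dispenser's top and hold its bayonet lid half-turned

ROBOT

A 6-joint arm with a two-finger parallel gripper is mounted at the origin on the work surface. World frame = base frame: x ahead of the robot, y to its left, z up, the work surface at z = 0. Lengths are in m, angles in rad, forces in N, time in s.
With the tool pointing down it reaches from about 0.375 to 0.9 m from the base axis. Payload 3.1 kg.
Tool frame: the origin (TCP) lies between the finger pads; the fingertips stand 11 mm ahead of it and the grasp point (between the pads) lies 8 mm behind it; z points along the fingers, y is the line along which they close (so a half turn about z gives the same grasp; the last joint's range is limited). The gripper opens to 87 mm and grips with 3 to 60 N. Pads are 19 mm wide; open, the fingers measure 117 mm over their backs; the gripper's body (75 mm by 190 mm) begins 51 mm behind the grasp point.
Start: joints at [1.052, 0.527, 1.433, -0, 1.181, -0.178], TCP at [0.209, 0.589, 0.234] pointing down, gripper open.
Joint ranges: [-3.08, 3.08], [-0.75, 2.2], [0.22, 2.44], [-1.43, 4.57], [0, 2.65], [-2.85, 2.85]. Speed limits (rad/s): [2.79, 2.79, 3.14, 3.14, 3.14, 3.14].

INTERFACE

Orientations are given as a unit quaternion [x, y, z, w].
In Python, from rig import get_obs, camera, hand_in gives the robot as it stands.
- The arm moves only by the shell command python3 -m pendant 'ROWS' [FORCE]. ROWS is JSON, a list that holds one entry, the list of rows, each a list of 7 numbers: the shift along the tool's x, y, z in m, then the turn, a rotation vector about the tool's x, y, z in degrees, then the opening, from 0 (shut) to 1 (fully open). In form: [[[x, y, z, ax, ay, az, fingers], ...]]. A call has exactly 5 rows; each row shifts and turns the commanded pose from where the row before left it, along the tool's axes as they then stand; what a row does not reach is not made up. A row lasts 1/8 s, in which the tool goes at most 62.5 mm and 10.7 degrees, less where a joint would pass 70% of its speed; a pose out of reach is approached as far as the arm can. A call with a gripper value outside its range is refused whole. The fingers move at their own pace and stop on an object; FORCE is the grip in N (left out, the last holds). Time passes only in rows, so rows that do not move let the fingers close, or fill a call up. It gives the time, the measured TCP pose, the force, the opening and the grip force at its end, in the units of the state.
- get_obs(): the state, without advancing time (a new reading comes with each control period).
- camera(name): name is "scene" or "top"; returns a dict with "img" (480x640x3 uint8, red, green, blue), "intrinsics" (3x3 intrinsics, pixels), "k1" (the pictures are not rectified: a ray, as slopes to the right and down, at radius r is drawn at 1 + k1 r^2 times it, then the intrinsics apply), "R" (3x3) and "t" (3): a world point X has camera coordinates R X + t. Camera axes: x right, y down, z forward; pixel columns grow to the right and rows downward; lengths in m; the calibration is good to about 2 mm. A picture is of the moment at which its call begins. There is no depth.
- hand_in(): hands the job in; it is judged then, once.
The state is a dict: "time": time; "q": joint angles; "joint_velocities": joint speeds; "joint_torque": joint torques, N m; "position": TCP position; "tool_rot": TCP orientation; "ft_force": force on the tool from outside, world axes, zero at the start; "moment": the same for the moment, N m; "grip_width": finger opening in m; "grip_force": force on a finger pad.
Only numpy, scipy, OpenCV 4.12 (cv2) and the standard library are available. Lean on these libraries where they do the work, as an engineer would, in place of code of your own. Each camera call takes 0.05 s, during which the arm holds its last target. There are 200 camera calls.

TASK

Broken ceramic chips lie on the flat top of the tablet dispenser, where its lid has to seat: wipe them off into the tray around it with the scraper block, without touching them with the fingers, and stand the scraper back on the table. Then put the bayonet lid fully down on the dispenser and turn it clockwise (seen from above) halfway to its lock, an eighth of a turn or 45 degrees, without pressing the spring clip or letting it click. Finish still gripping the lid's handle and holding it there, so that I can adjust the clip; leave everything else where it stands.

Things in the scene. Friction and masses are not known exactly. Their poses are not given: they have to be found in the camera images.
- dispenser: Fixed stainless drum, 90 mm across, flat top 80 mm above the table, in the middle of a round aluminium tray (250 mm across, rim 14 mm high, floor 4 mm above the table). Origin: on the drum's axis at table height, z up. Bayonet pins stick out of its side along its own +x and -x; a spring clip stands beside it nearly at -y; a small dark chute is low on its -x side.
- drum_top (a point): Centre of the drum's flat top, 80 mm above the table.
- pin (a point): Outer end of the pin at the drum's +x. Both pins are 6 mm thick, reach 7 mm out from the drum's side (52 mm from its axis) and have their axis 72 mm above the table. The other pin is at -x.
- lid: Loose steel bayonet lid, 0.2 to 0.4 kg: round cap 114 mm across and 23 mm high, black bar handle across its top. Origin: centre of the skirt's lower edge, z up; it starts handle up on the table. Fully down on the drum, the cap's underside (18 mm above the origin) rests on the drum's top and the origin is 62 mm above the table.
- lid_handle (a point): Middle of the top of the lid's bar handle, 58 mm above the lid's origin. The bar is 64 mm long along the lid's x, 14 mm thick along its y, and stands on the cap's top face (23 mm above the lid's origin).
- lid_gap (a point): One of two 19 mm wide gaps, at the lid's +x and -x, in the lips inside its skirt (inner diameter 94 mm). The gaps lie under the ends of the handle: the lid goes down over the pins only with the handle in line with them (within 8 degrees), either way round. Fully down, it turns clockwise only, with little friction, stays where left, and locks against a stop at 90 degrees.
- clip_nose (a point): Top of the inner end of the spring clip's nose, 69 mm above the table, 62 mm from the drum's axis, 80 degrees clockwise from the drum's +x. The nose is an 8 mm rod that points inward from a thin post 78 mm from the axis. Two round 6 mm tabs on the lid's skirt (at its +x and -x, to 70 mm from its axis) ride over it: they start to press it after about 75 degrees of turn.
- clip (a joint): How far the spring clip's nose is pressed down, 0 (free) to 0.006 m; it takes 2 N to start it.
- scraper: Loose beech scraper block with a rubber foot, 0.12 kg: 110 mm long along its x, 22 mm thick along its y, 60 mm high. Origin: centre of its underside, z up; it starts standing on its foot on the table. Grip it across its thickness from above.
- chip0: Loose ceramic chip, 24 x 18 x 9 mm, 10 g, lying flat on the dispenser's top at the start. Origin: centre of its underside.
- chip1: Loose ceramic chip, 24 x 18 x 9 mm, 10 g, lying flat on the dispenser's top at the start. Origin: centre of its underside.
- chip2: Loose ceramic chip, 24 x 18 x 9 mm, 10 g, lying flat on the dispenser's top at the start. Origin: centre of its underside.
- mate: Grey ceramic mate cup, 82 mm across, 82 mm high; bystander. Origin under its centre.
- cup: Steel cup with closed lid and a handle, 76 mm across, 81 mm high; bystander. Origin under its centre.
- pushbox: Small steel push dispenser, 36 x 24 x 57 mm; bystander. Origin under its centre.
- bombilla: Steel bombilla lying flat, 194 mm long along its x, 10 mm high; bystander. Origin at its middle on the table.
- coaster: Round beech coaster, 90 mm across, 9 mm high; bystander. Origin under its centre.
- sugarjar: Amber glass jar, 68 mm across, 70 mm high; bystander. Origin under its centre.
Mind the look-alikes: they are no part of the job. What is meant by the scraper is not green or turquoise, and is the larger of those in its own colour.

How it is judged:
By the outcome, as a careful person would: the job done as asked, in the order asked, and still so for the second after the job is handed in, while the arm keeps its last pose, push and grip.
It also fails if it takes over 72 s, if anything falls off the work surface, if the arm or the gripper's body presses on something with over 40 N, if the wrist force passes 120 N, or if a joint passes its speed limit or range.

## Working session

There is one attempt and no reset: what is moved stays moved. The work goes in short steps, Python scripts to look and compute and a shell command to move; the robot and the scene stay as the last step left them, time stands still between calls to the robot, and variables do not carry over. Pictures are saved under pics/ and viewed, at most 10 in all, crops included, and the job is handed in when it is done.

```bash
ls; mkdir -p pics; python3 - <<'E'
from rig import get_obs,camera
import cv2,numpy as np
for n in("scene","top"):
    c=camera(n); cv2.imwrite(f"pics/{n}0.png",c["img"][:,:,::-1]); print(n,c["intrinsics"],c["k1"],c["R"],c["t"])
    np.savez(f"{n}0.npz",**c)
print(get_obs())
E
```

```text
pics
scene [[560.20305821   0.         311.77599777]
 [  0.         560.20305821 239.92442544]
 [  0.           0.           1.        ]] -0.10922778842512891 [[ 0.81038155  0.58584364  0.00830524]
 [ 0.36938486 -0.49985425 -0.78339042]
 [-0.45479289  0.63791297 -0.62147443]] [-0.47991522 -0.1421331   1.34902244]
top [[483.69650562   0.         319.40539526]
 [  0.         483.69650562 244.0493171 ]
 [  0.           0.           1.        ]] 0.034255770807097366 [[-0.00377251 -0.99998856 -0.00294245]
 [-0.98416434  0.00423425 -0.17720786]
 [ 0.17721829  0.00222733 -0.98416905]] [0.06050073 0.55125271 1.02483473]
{'time': 0.1, 'q': array([ 1.05149341e+00,  5.28363039e-01,  1.43376985e+00, -1.60166600e-05,
        1.18140811e+00, -1.78487631e-01]), 'joint_velocities': array([ 0.00127731, -0.00381315, -0.00210931,  0.00013173,  0.00095326,
        0.00149934]), 'joint_torque': array([-1.06185494e-04, -4.40990102e+01, -1.77150911e+01,  6.34960737e-02,
        5.33101999e-02, -5.37519657e-05]), 'position': array([0.20855679, 0.58849905, 0.23267709]), 'tool_rot': array([ 1.69581017e-01,  9.85515768e-01, -9.18014990e-04, -3.26072129e-04]), 'ft_force': array([ 1.02194732, -1.40593976, -0.39046432]), 'moment': array([-0.02266833, -0.0054383 ,  0.01184523]), 'grip_force': 0.0, 'grip_width': 0.08712198793319514}
```

View pics/scene0.png

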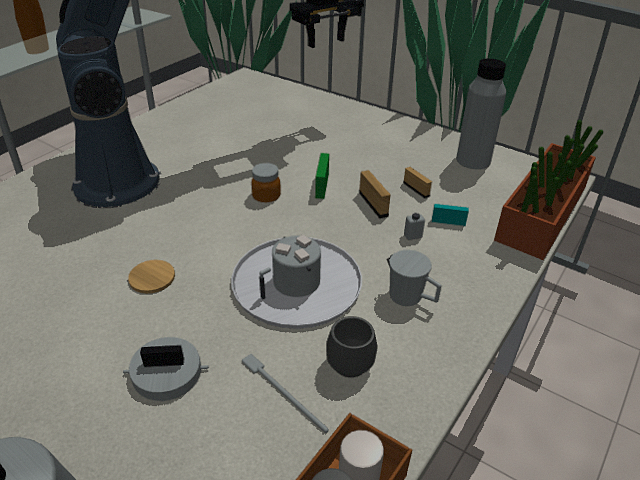

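View pics/top0.png

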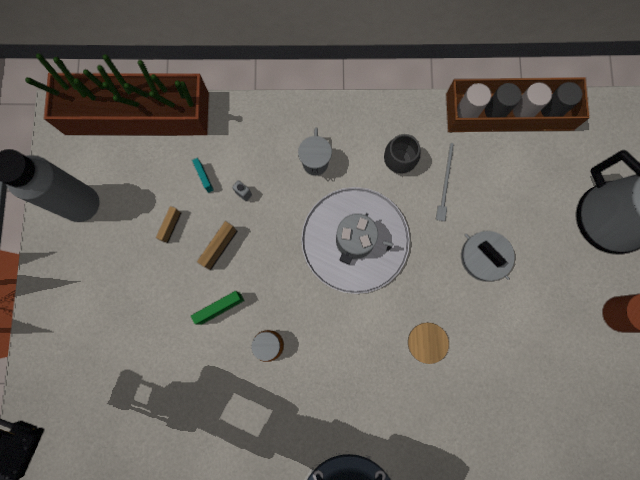

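The scene view shows the drum with three chips at (297,255), the lid at (164,366) with its handle along the image horizontal, and the scraper candidates. Top view candidates: wood (217,245), wood (169,224), green (217,307), turquoise (203,174). The scraper isn't green or turquoise and is the larger of its colour, so it's the wood block at (217,245). I'll confirm it in a crop.

```bash
cat > h.py <<'E'
import numpy as np,cv2
from rig import get_obs,camera
from scipy.spatial.transform import Rotation as Ro
def ray(c,uv):
    p=cv2.undistortPoints(np.array(uv,float).reshape(-1,1,2),c["intrinsics"],np.array([float(c["k1"]),0,0,0])).reshape(-1,2)
    d=np.c_[p,np.ones(len(p))]@c["R"]; return -c["R"].T@c["t"],d
def plane(c,uv,z):
    o,d=ray(c,uv); return o+d*((z-o[2])/d[:,2])[:,None]
def tri(c1,u1,c2,u2):
    o1,d1=ray(c1,u1);o2,d2=ray(c2,u2)
    s=np.linalg.lstsq(np.c_[d1[0],-d2[0]],o2-o1,rcond=None)[0]
    a,b=o1+s[0]*d1[0],o2+s[1]*d2[0]; return (a+b)/2,np.linalg.norm(a-b)
def proj(c,X):
    return cv2.projectPoints(np.array(X,float).reshape(-1,1,3),cv2.Rodrigues(c["R"])[0],c["t"],c["intrinsics"],np.array([float(c["k1"]),0,0,0]))[0].reshape(-1,2)
def rect(m):
    c=max(cv2.findContours(m.astype(np.uint8),0,1)[0],key=cv2.contourArea); return c[:,0,:]
def rows_to(pos,yaw=None):
    "offset to target in current tool axes; yaw = world angle of closing line (deg)"
    o=get_obs();R=Ro.from_quat(o["tool_rot"]);m=R.as_matrix()
    y=np.degrees(np.arctan2(m[1,1],m[0,1]))
    print("t",round(o["time"],2),"pos",o["position"].round(4),"yclose",round(y,1),"tilt",round(float(np.degrees(np.arccos(-m[2,2]))),2),"F",o["ft_force"].round(1),"w",round(o["grip_width"],4),"g",o["grip_force"],"q6",round(o["q"][5],2))
    print("tool delta",(m.T@(np.array(pos)-o["position"])).round(4), "turn az", None if yaw is None else -(((yaw-y)+90)%180-90))
E
cat > m.py <<'E'
from h import *
t=dict(np.load("top0.npz"));s=dict(np.load("scene0.npz"))
def crop(c,x,y,w,h,k): return cv2.resize(c["img"][y:y+h,x:x+w,::-1],None,fx=k,fy=k,interpolation=2)
cv2.imwrite("pics/c1.png",np.vstack([np.hstack([crop(t,150,190,100,75,4),crop(t,310,200,100,75,4)]),np.hstack([crop(s,340,150,100,75,4),crop(s,225,230,100,75,4)])]))
hsv=cv2.cvtColor(t["img"],cv2.COLOR_RGB2HSV)
# scraper top face
def sub(m,x,y,w,h):
    o=np.zeros(m.shape,bool);o[y:y+h,x:x+w]=m[y:y+h,x:x+w];return o
wood=(hsv[...,1]>90)&(hsv[...,0]<28)
for b in((190,215,52,60),(152,203,32,44)):
    r=cv2.minAreaRect(rect(sub(wood&(hsv[...,2]>60),*b)));P=plane(t,cv2.boxPoints(r),.06);print("wood",r,P[:,:2].mean(0),np.linalg.norm(P-np.roll(P,1,0),axis=1))
    print(" hsv",hsv[int(r[0][1]),int(r[0][0])])
# tray ellipse rim via plane
dark=(hsv[...,2]<50)
r=cv2.minAreaRect(rect(sub(dark,472,235,45,40)));P=plane(t,cv2.boxPoints(r),.058);print("handle",r,P,P.mean(0))
E
python3 m.py
```

```text
wood ((214.5840606689453, 243.7120361328125), (9.486830711364746, 49.45801544189453), 34.695152282714844) [0.55167595 0.28824042] [0.02112493 0.10789507 0.02146759 0.1076882 ]
 hsv [ 16 124 119]
wood ((165.80136108398438, 223.13697814941406), (7.034649848937988, 34.511165618896484), 24.443954467773438) [0.59820082 0.3974225 ] [0.01576507 0.07625074 0.0159608  0.07617632]
 hsv [ 17 123 135]
handle ((491.75006103515625, 253.75003051757812), (30.405588150024414, 9.899494171142578), 45.0) [[ 0.54298564 -0.28801204  0.058     ]
 [ 0.55851801 -0.30420888  0.058     ]
 [ 0.5107198  -0.34748054  0.058     ]
 [ 0.49543451 -0.3313357   0.058     ]] [ 0.52691449 -0.31775929  0.058     ]
```

View pics/c1.png

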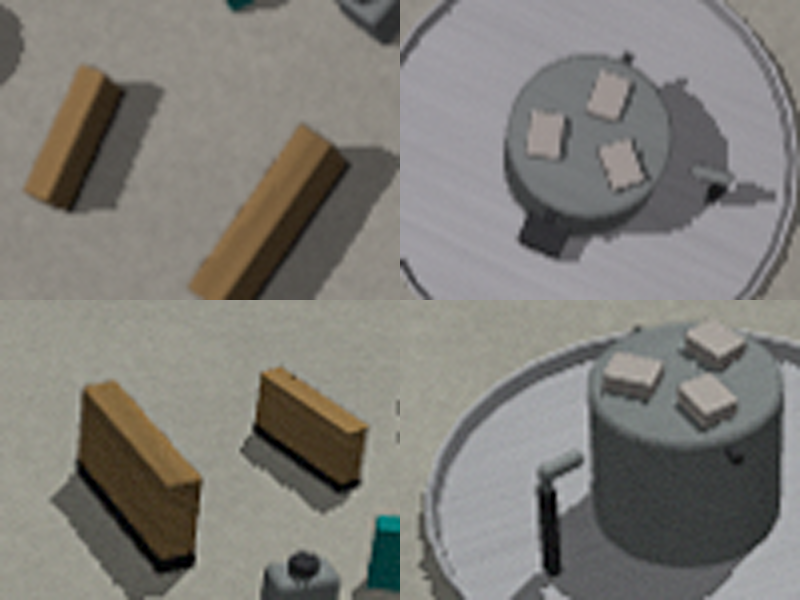

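The crop confirms it: the wood block at (217,245) measures 108×21 mm, matching the scraper, and the other is 76×16 mm. The drum's pin tip is at top (367,214), the clip nose's inner end at top (384,243), the chute at (346,259), and there are three chips on the top.

```bash
cat >> m.py <<'E'
print('----')
def T(x,y):return ((x-400)/4+310-.4,y/4+200-.4)
def S(x,y):return ((x-400)/4+225-.4,(y-300)/4+230-.4)
ed=[T(506,140),T(669,137),T(588,55),T(588,219),T(530,78),T(646,78),T(530,196),T(646,196)]
P=plane(t,ed,.079)[:,:2]
A=np.c_[2*P,np.ones(len(P))];a=np.linalg.lstsq(A,(P**2).sum(1),rcond=None)[0];print("drum top",a[:2],"r",np.sqrt(a[2]+a[0]**2+a[1]**2))
es=[S(590,388),S(783,388),S(688,322),S(688,447)]
P=plane(s,es,.079)[:,:2];A=np.c_[2*P,np.ones(len(P))];b=np.linalg.lstsq(A,(P**2).sum(1),rcond=None)[0];print("drum top S",b[:2],"r",np.sqrt(b[2]+b[0]**2+b[1]**2))
c=(a[:2]+b[:2])/2
for n,p in(("pinT",plane(t,[T(628,56)],.073)[0]),("pinS",plane(s,[S(738,459)],.072)[0]),("noseT",plane(t,[T(696,172)],.068)[0]),("noseS",plane(s,[S(580,460)],.066)[0]),("chute",plane(t,[T(545,235)],.02)[0])):
    d=p[:2]-c;print(n,p,np.hypot(*d),np.degrees(np.arctan2(d[1],d[0])))
bright=(hsv[...,1]<40)&(hsv[...,2]>140)
n,l,st,ce=cv2.connectedComponentsWithStats(sub(bright,336,214,42,40).astype(np.uint8))
print(c,[(q,plane(t,[q],.085)[0,:2]-c) for q,z in zip(ce[1:],st[1:]) if z[4]>20])
# scene lid handle + scraper axis
hs=cv2.cvtColor(s["img"],cv2.COLOR_RGB2HSV)
P=plane(t,cv2.boxPoints(cv2.minAreaRect(rect(sub(wood&(hsv[...,2]>60),190,215,52,60)))),.06)
e=max([P[1]-P[0],P[2]-P[1]],key=np.linalg.norm);print("scraper yaw",np.degrees(np.arctan2(e[1],e[0])))
m=sub(dark,472,235,45,40);ys,xs=np.nonzero(m);Q=plane(t,np.c_[xs,ys],.055)[:,:2];v=np.linalg.svd(Q-Q.mean(0),full_matrices=False)[2][0];print("handle yaw",np.degrees(np.arctan2(v[1],v[0])))
Q=plane(t,np.c_[xs,ys],.058)[:,:2]; print(Q.mean(0))
for z,r0 in((.023,.057),):
    g=((hsv[...,1]<40)&(hsv[...,2]>70)|dark)
from h import rows_to
E
python3 m.py | sed -n '/----/,$p'; python3 -c "
from h import *
rows_to([.5515,.2885,.2],0)
s=dict(np.load('scene0.npz'));hs=cv2.cvtColor(s['img'],cv2.COLOR_RGB2HSV)
m=np.zeros(hs.shape[:2],bool);m[335:375,130:195]=(hs[...,2]<45)[335:375,130:195]
print(cv2.boundingRect(rect(m)));pr=rect(m);
for X in([.527,-.318,.058],[.527,-.318,.03]):print(proj(s,X))
print(proj(s,[.5517,.2882,.06]))"
```

```text
----
drum top [ 0.568598 -0.022265] r 0.04497274317252108
drum top S [ 0.57264864 -0.02254003] r 0.04457006779536985
pinT [ 0.61466928 -0.04558812  0.073     ] 0.04977568236549712 -27.762132652874886
pinS [ 0.61810641 -0.04495524  0.072     ] 0.052566805092913955 -25.40600647117129
noseT [ 0.55073793 -0.08175347  0.068     ] 0.0625936519821893 -108.52329487171794
noseS [ 0.5576306 -0.0820026  0.066    ] 0.060999847674823804 -102.29797996473927
chute [ 0.52353614 -0.00155105  0.02      ] 0.05149744075273313 156.11496051835374
[ 0.57062332 -0.02240251] [(array([339.59340659, 218.61538462]), array([0.03022367, 0.03666584])), (array([373.42857143, 216.30612245]), array([ 0.03500614, -0.03666051])), (array([361.63513514, 223.32432432]), array([ 0.01956258, -0.01084018])), (array([345.8961039 , 233.01298701]), array([-0.0016463 ,  0.02344525])), (array([364.77027027, 240.39189189]), array([-0.0179941 , -0.01685092]))]
scraper yaw -32.80267777443464
handle yaw -136.7243481704724
[ 0.52680428 -0.31778814]
t 0.1 pos [0.2086 0.5885 0.2327] yclose 70.5 tilt 0.11 F [ 1.  -1.4 -0.4] w 0.0871 g 0.0 q6 -0.18
tool delta [-0.4235 -0.1681  0.0329] turn az 70.47309007089741
(140, 346, 44, 21)
[[160.0499034  345.48883105]]
[[162.97192986 357.01806708]]
[[373.06363832 181.82701037]]
```

```bash
python3 -m pendant '[[[-0.05,-0.02,0,0,0,0,1],[-0.05,-0.02,0,0,0,0,1],[-0.05,-0.02,0,0,0,0,1],[-0.05,-0.02,0,0,0,0,1],[-0.05,-0.02,0,0,0,0,1]]]'
python3 -m pendant '[[[-0.05,-0.02,0,0,0,0,1],[-0.05,-0.02,0,0,0,0,1],[-0.05,-0.02,0,0,0,0,1],[-0.0235,-0.008,0,0,0,6,1],[0,0,0,0,0,7.3,1]]]'
python3 -c "
from h import *
rows_to([.5517,.2882,.036],57.2)"
```

```text
time: 0.72
position: [0.412, 0.4099, 0.2332]
tool_rot: [0.17, 0.986, -0.0, -0.0]
ft_force: [0.4, -0.1, -1.0]
grip_width: 0.0869
grip_force: 0.0
time: 1.35
position: [0.5537, 0.2871, 0.2329]
tool_rot: [0.286, 0.958, -0.0, 0.0]
ft_force: [-0.3, 0.7, -0.0]
grip_width: 0.0871
grip_force: 0.0
t 1.35 pos [0.5537 0.2871 0.2329] yclose 56.7 tilt 0.02 F [-0.3  0.7 -0. ] w 0.0871 g 0.0 q6 -0.69
tool delta [ 2.300e-03 -1.000e-04  1.969e-01] turn az -0.45711695374431827
```

```bash
python3 -m pendant '[[[0.002,0,0.05,0,0,-0.5,1],[0,0,0.05,0,0,0,1],[0,0,0.05,0,0,0,1],[0,0,0.032,0,0,0,1],[0,0,0.015,0,0,0,1]]]'
python3 -m pendant '[[[0,0,0,0,0,0,0.15],[0,0,0,0,0,0,0.15],[0,0,0,0,0,0,0],[0,0,0,0,0,0,0],[0,0,0,0,0,0,0]]]' 40
python3 -c "
from h import *
rows_to([.5517,.2882,.036],57.2)"
```

```text
time: 1.98
position: [0.5486, 0.2897, 0.0341]
tool_rot: [0.278, 0.96, -0.001, -0.002]
ft_force: [0.2, -0.1, 0.4]
grip_width: 0.0866
grip_force: 0.0
time: 2.6
position: [0.5504, 0.2903, 0.0371]
tool_rot: [0.278, 0.96, 0.0, 0.0]
ft_force: [-0.9, 0.2, 0.7]
grip_width: 0.045
grip_force: 0.0
t 2.6 pos [0.5504 0.2903 0.0371] yclose 57.7 tilt 0.05 F [-0.9  0.2  0.7] w 0.045 g 0.0 q6 -0.7
tool delta [-0.0022 -0.0011  0.0011] turn az 0.47466432426949723
```

```bash
python3 -m pendant '[[[0,0,0,0,0,0,0],[0,0,0,0,0,0,0],[0,0,0,0,0,0,0],[0,0,0,0,0,0,0],[0,0,0,0,0,0,0]]]' 40
python3 -c "
from h import *
rows_to([.5517,.2882,.036],57.2)"
```

```text
time: 3.22
position: [0.5503, 0.2904, 0.0366]
tool_rot: [0.278, 0.96, 0.0, 0.0]
ft_force: [0.6, 0.2, -0.0]
grip_width: 0.0214
grip_force: 40.0
t 3.23 pos [0.5503 0.2904 0.0366] yclose 57.7 tilt 0.02 F [ 0.6  0.2 -0. ] w 0.0214 g 39.995436295866966 q6 -0.7
tool delta [-0.0023 -0.0011  0.0006] turn az 0.47111521142198853
```

```bash
python3 -m pendant '[[[0,0,-0.03,0,0,0,0],[0,0,-0.05,0,0,0,0],[0,0,-0.05,0,0,0,0],[0,0,-0.044,0,0,0,0],[-0.023,-0.04,0,0,0,0,0]]]'
python3 -m pendant '[[[-0.023,-0.04,0,0,0,0,0],[-0.023,-0.04,0,0,0,0,0],[-0.023,-0.04,0,0,0,0,0],[-0.023,-0.04,0,0,0,0,0],[-0.023,-0.04,0,0,0,0,0]]]'
python3 -m pendant '[[[-0.023,-0.04,0,0,0,0,0],[-0.023,-0.04,0,0,0,0,0],[0,0,0,0,0,0,0],[0,0,0.03,0,0,0,0],[0,0,0.03,0,0,0,0]]]'
python3 - <<'E'
from h import *
rows_to([.5353,-.0782,.118],57.7)
c=camera("scene");i=c["img"][180:330,180:380,::-1];cv2.imwrite("pics/w1.png",cv2.resize(i,None,fx=4,fy=4))
E
```

```text
time: 3.85
position: [0.551, 0.2465, 0.2149]
tool_rot: [0.276, 0.961, 0.003, 0.005]
ft_force: [1.0, -1.3, -2.3]
grip_width: 0.0218
grip_force: 40.0
time: 4.47
position: [0.5377, 0.0122, 0.2103]
tool_rot: [0.278, 0.96, -0.0, -0.001]
ft_force: [-0.0, -0.0, -2.0]
grip_width: 0.0216
grip_force: 40.0
time: 5.1
position: [0.5343, -0.0777, 0.15]
tool_rot: [0.278, 0.961, 0.0, 0.0]
ft_force: [0.5, -0.4, -1.7]
grip_width: 0.0219
grip_force: 40.0
t 5.1 pos [ 0.5343 -0.0777  0.15  ] yclose 57.7 tilt 0.02 F [ 0.5 -0.4 -1.7] w 0.0219 g 39.99527365900576 q6 -1.36
tool delta [-0.0012  0.0001  0.032 ] turn az -0.012889669769478473
```

View pics/w1.png

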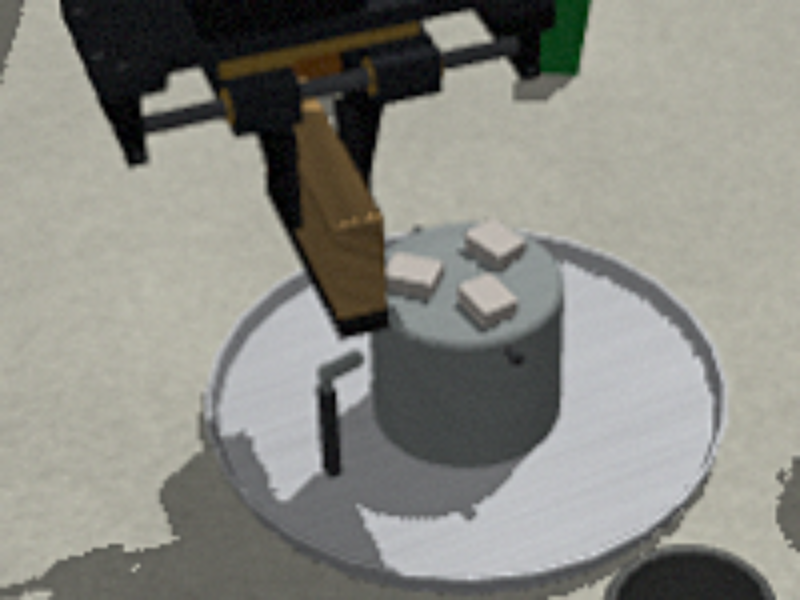

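The scraper hangs level before the drum edge, clear above the clip. The chips are all ahead of it. Sweep.

```bash
python3 -m pendant '[[[0,0,0.02,0,0,0,0],[0,0,0.0115,0,0,0,0],[0,0,0,0,0,0,0],[0,0.008,0,0,0,0,0],[0,0.01,0,0,0,0,0]]]'
python3 -c "
from h import *
rows_to([.5353,-.0782,.118])"
python3 -m pendant '[[[0,0.01,0,0,0,0,0],[0,0.01,0,0,0,0,0],[0,0.01,0,0,0,0,0],[0,0.01,0,0,0,0,0],[0,0.01,0,0,0,0,0]]]'
python3 -m pendant '[[[0,0.008,0,0,0,0,0],[0,0.008,0,0,0,0,0],[0,0.008,0,0,0,0,0],[0,0.008,0,0,0,0,0],[0,0.008,0,0,0,0,0]]]'
python3 -m pendant '[[[0,0.006,0,0,0,0,0],[0,0.006,0,0,0,0,0],[0,0,0,0,0,0,0],[0,0,-0.04,0,0,0,0],[0,0,-0.04,0,0,0,0]]]'
python3 - <<'E'
from h import *
rows_to([.5503,.2904,.0366])
c=camera("scene");i=c["img"][180:330,180:380,::-1];d=camera("top")["img"][180:330,270:430,::-1];cv2.imwrite("pics/w2.png",np.hstack([cv2.resize(i,(440,330)),cv2.resize(d,(352,330))]))
E
```

```text
time: 5.78
position: [0.545, -0.063, 0.1199]
tool_rot: [0.279, 0.96, 0.0, 0.001]
ft_force: [0.5, 0.7, -0.1]
grip_width: 0.0217
grip_force: 40.0
t 5.78 pos [ 0.545  -0.063   0.1199] yclose 57.7 tilt 0.1 F [ 0.5  0.7 -0.1] w 0.0217 g 39.99464792199433 q6 -1.33
tool delta [ 0.0001 -0.0181  0.0019] turn az None
time: 6.4
position: [0.5712, -0.0205, 0.119]
tool_rot: [0.278, 0.96, -0.0, -0.0]
ft_force: [0.7, 0.1, -1.4]
grip_width: 0.0216
grip_force: 40.0
time: 7.02
position: [0.5926, 0.0131, 0.119]
tool_rot: [0.278, 0.96, -0.0, -0.0]
ft_force: [0.6, -1.1, -2.3]
grip_width: 0.022
grip_force: 40.0
time: 7.65
position: [0.5981, 0.0227, 0.1993]
tool_rot: [0.278, 0.96, -0.0, -0.001]
ft_force: [0.2, 0.5, -1.3]
grip_width: 0.0217
grip_force: 40.0
t 7.65 pos [0.5981 0.0227 0.1993] yclose 57.7 tilt 0.12 F [ 0.2  0.5 -1.3] w 0.0217 g 39.99520001001656 q6 -1.15
tool delta [0.1833 0.2008 0.1628] turn az None
```

View pics/w2.png

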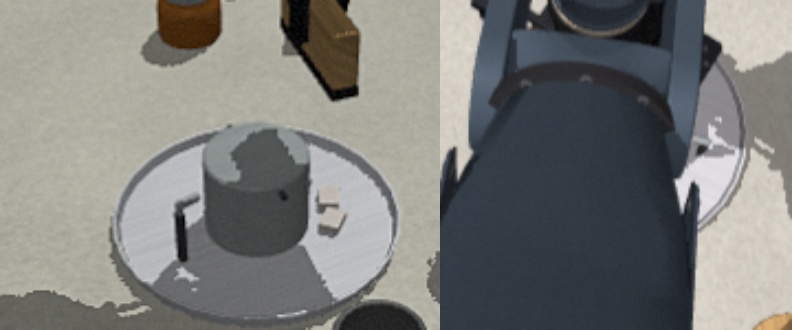

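Drum top is clean and two chips sit in the tray by its right side (scene crop (330,205)). The third should be hidden behind the drum, which I'll check later. Next, the scraper goes back to its original spot.

```bash
python3 -m pendant '[[[0.03,0.033,0,0,0,0,0],[0.03,0.033,0,0,0,0,0],[0.03,0.033,0,0,0,0,0],[0.03,0.033,0,0,0,0,0],[0.03,0.033,0,0,0,0,0]]]'
python3 -m pendant '[[[0.03,0.033,0,0,0,0,0],[0.003,0.003,0,0,0,0,0],[0,0,0.05,0,0,0,0],[0,0,0.05,0,0,0,0],[0,0,0.04,0,0,0,0]]]'
python3 -m pendant '[[[0,0,0,0,0,0,0],[0,0,0.012,0,0,0,0],[0,0,0.006,0,0,0,0],[0,0,0.003,0,0,0,0],[0,0,0,0,0,0,0]]]'
python3 -c "
from h import *
rows_to([.5503,.2904,.0366])"
```

```text
time: 8.38
position: [0.5592, 0.2434, 0.198]
tool_rot: [0.279, 0.96, -0.001, -0.001]
ft_force: [0.1, 0.7, -1.3]
grip_width: 0.0221
grip_force: 40.0
time: 9.0
position: [0.5506, 0.289, 0.0565]
tool_rot: [0.279, 0.96, -0.001, -0.001]
ft_force: [-0.4, 0.2, -1.1]
grip_width: 0.0219
grip_force: 40.0
time: 9.62
position: [0.5518, 0.2907, 0.0386]
tool_rot: [0.278, 0.96, 0.0, 0.0]
ft_force: [-0.2, -0.6, -0.8]
grip_width: 0.0215
grip_force: 40.0
t 9.62 pos [0.5518 0.2907 0.0386] yclose 57.7 tilt 0.05 F [-0.2 -0.6 -0.8] w 0.0215 g 39.99505762942135 q6 -0.7
tool delta [ 0.0011 -0.001   0.002 ] turn az None
```

```bash
python3 -m pendant '[[[0,0,0.0015,0,0,0,0],[0,0,0.0005,0,0,0,0],[0,0,0,0,0,0,0],[0,0,0,0,0,0,0.4],[0,0,0,0,0,0,0.6]]]'
python3 -m pendant '[[[0,0,0,0,0,0,0.6],[0,0,0,0,0,0,0.6],[0,0,0,0,0,0,0.6],[0,0,0,0,0,0,0.6],[0,0,0,0,0,0,0.6]]]'
python3 -m pendant '[[[0,0,-0.02,0,0,0,0.6],[0,0,-0.05,0,0,0,0.6],[0,0,-0.05,0,0,0,0.6],[0,0,-0.05,0,0,0,0.6],[0,0,0,0,0,0,0.6]]]'
python3 - <<'E'
from h import *
rows_to([.5268,-.3178,.2],-46.7)
t=dict(np.load("top0.npz"));s=dict(np.load("scene0.npz"))
for n,c,(x,y,w,h),pt in(("top",t,(455,225,70,62),(470,250)),("scene",s,(115,330,95,75),(190,360))):
    i=c["img"][y:y+h,x:x+w];hsv=cv2.cvtColor(i,cv2.COLOR_RGB2HSV);hsvt=hsv[2,2];
    print(n,"bg",hsvt,"lid",hsv[pt[1]-y,pt[0]-x])
    cv2.imwrite(f"{n}_l.png",i)
    m=(hsv[...,1]<hsvt[1]-14)|(hsv[...,2]<45)
    r=rect(cv2.morphologyEx(m.astype(np.uint8),2,np.ones((3,3))));e=cv2.fitEllipse(cv2.convexHull(r.reshape(-1,1,2)));print(e[0][0]+x,e[0][1]+y,e)
    for z in(.023,.058):
        print(z,plane(c,[(e[0][0]+x,e[0][1]+y)],z))
t2=camera("top");s2=camera("scene")
np.savez("top1.npz",**t2);np.savez("scene1.npz",**s2)
a=t2["img"][180:300,180:310,::-1];a=cv2.resize(t2["img"][170:300,190:420,::-1],None,fx=3,fy=3);b=cv2.resize(t["img"][215:295,445:535,::-1],None,fx=3,fy=3)
b=cv2.copyMakeBorder(b,0,a.shape[0]-b.shape[0],0,0,0);cv2.imwrite("pics/l1.png",np.hstack([a[:, -500:],b]))
E
```

```text
time: 10.25
position: [0.5516, 0.2906, 0.036]
tool_rot: [0.278, 0.96, 0.0, 0.0]
ft_force: [-0.6, 0.4, -0.6]
grip_width: 0.0343
grip_force: 0.0
time: 10.88
position: [0.5516, 0.2905, 0.036]
tool_rot: [0.278, 0.96, -0.0, 0.0]
ft_force: [-0.1, 0.5, 0.1]
grip_width: 0.0524
grip_force: 0.0
time: 11.5
position: [0.5547, 0.2917, 0.2127]
tool_rot: [0.278, 0.96, 0.004, 0.005]
ft_force: [-0.3, 0.7, -0.3]
grip_width: 0.0522
grip_force: 0.0
t 11.5 pos [0.5547 0.2917 0.2127] yclose 57.7 tilt 0.72 F [-0.3  0.7 -0.3] w 0.0522 g 0.0 q6 -0.7
tool delta [-0.3022 -0.5301  0.01  ] turn az -75.61462826174613
top bg [ 19  20 142] lid [105   9 120]
492.27689361572266 253.8212184906006 ((37.276893615722656, 28.821218490600586), (14.002205848693848, 32.91028594970703), 133.5802459716797)
0.023 [[ 0.53215894 -0.33150557  0.023     ]]
0.058 [[ 0.52663418 -0.31899157  0.058     ]]
scene bg [ 35  20 151] lid [ 90  12 130]
161.60601806640625 355.614294052124 ((46.60601806640625, 25.614294052124023), (24.944866180419922, 47.95102310180664), 88.87911987304688)
0.023 [[ 0.51775333 -0.31401087  0.023     ]]
0.058 [[ 0.54430841 -0.33064218  0.058     ]]
```

View pics/l1.png

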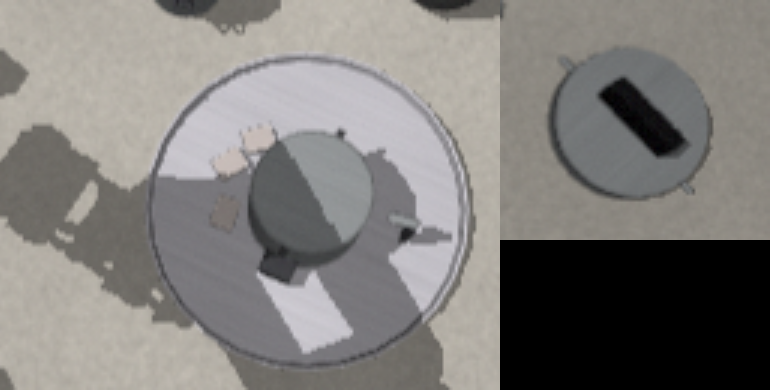

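All three chips lie in the tray, left of the drum (crop (257,137), (230,163), (224,212)), and the drum top is clear. The cap top face centre is near crop (634,119) and the tabs are at (566,62) and (688,188). I'll work out the lid centre from these.

```bash
python3 - <<'E'
from h import *
t=dict(np.load("top0.npz"));t1=dict(np.load("top1.npz"))
C=lambda x,y:((x-500)/3+445-.33,y/3+215-.33)
ed=[C(712,122),C(630,46),C(556,118),C(634,192),C(690,65),C(576,66),C(690,176),C(578,176)]
P=plane(t,ed,.023)[:,:2];A=np.c_[2*P,np.ones(len(P))];a=np.linalg.lstsq(A,(P**2).sum(1),rcond=None)[0];print("cap",a[:2],np.sqrt(a[2]+a[0]**2+a[1]**2))
Q=plane(t,[C(566,62),C(688,188)],.01);print("tabs",Q.mean(0),np.linalg.norm(Q[0]-Q[1]),np.degrees(np.arctan2(*(Q[0]-Q[1])[1::-1])))
hc=np.array([.5268,-.3178])
for cc in(a[:2],):
  for yaw in(43.3,):
    v=np.array([np.cos(np.radians(yaw)),np.sin(np.radians(yaw))]);X=[[*(cc+k*v*.032),.058] for k in(-1,1)];print((proj(t,X)-[445,215]+.33)*3+[500,0])
E
```

```text
cap [ 0.53098592 -0.32464373] 0.058194684001335414
tabs [ 0.52888481 -0.32341945  0.01      ] 0.12951499328138394 41.361752847661485
[[683.05422305 143.12524213]
 [617.77906371  80.20051065]]
```

```bash
python3 -m pendant '[[[-0.0257,-0.0445,0,0,0,0,0.6],[-0.0257,-0.0445,0,0,0,0,0.6],[-0.0257,-0.0445,0,0,0,0,0.6],[-0.0257,-0.0445,0,0,0,0,0.6],[-0.0257,-0.0445,0,0,0,0,0.6]]]'
python3 -m pendant '[[[-0.0257,-0.0445,0,0,0,0,0.6],[-0.0257,-0.0445,0,0,0,0,0.6],[-0.0257,-0.0445,0,0,0,0,0.6],[-0.0257,-0.0445,0,0,0,0,0.6],[-0.0257,-0.0445,0,0,0,0,0.6]]]'
python3 -m pendant '[[[-0.0257,-0.0445,0,0,0,0,0.6],[-0.0257,-0.0445,0,0,0,0,0.6],[0,0,0,0,0,9.5,0.6],[0,0,0,0,0,9.5,0.6],[0,0,0,0,0,9.5,0.6]]]'
python3 -m pendant '[[[0,0,0,0,0,9.5,0.6],[0,0,0,0,0,9.5,0.6],[0,0,0,0,0,9.5,0.6],[0,0,0,0,0,9.5,0.6],[0,0,0,0,0,9.5,0.6]]]'
python3 -m pendant '[[[0,0,0,0,0,9.5,0.6],[0,0,0,0,0,9.5,0.6],[0,0,0,0,0,9.5,0.6],[0,0,0,0,0,0,0.6],[0,0,0,0,0,0,0.6]]]'
python3 -c "
from h import *
rows_to([.530,-.324,.038],-47.5)"
```

```text
time: 12.22
position: [0.5396, 0.0324, 0.2045]
tool_rot: [0.278, 0.96, -0.0, -0.002]
ft_force: [0.5, -0.4, 0.1]
grip_width: 0.0519
grip_force: 0.0
time: 12.85
position: [0.5293, -0.2238, 0.2043]
tool_rot: [0.279, 0.96, 0.001, -0.002]
ft_force: [0.8, 0.0, 0.1]
grip_width: 0.0522
grip_force: 0.0
time: 13.48
position: [0.5253, -0.3249, 0.2039]
tool_rot: [0.509, 0.861, 0.0, -0.002]
ft_force: [0.0, -0.1, -0.4]
grip_width: 0.0519
grip_force: 0.0
time: 14.1
position: [0.5255, -0.3246, 0.204]
tool_rot: [0.812, 0.583, -0.0, -0.002]
ft_force: [0.4, 0.3, 0.2]
grip_width: 0.0524
grip_force: 0.0
time: 14.72
position: [0.5261, -0.3252, 0.2051]
tool_rot: [0.929, 0.369, -0.0, -0.001]
ft_force: [-0.3, -0.0, 0.5]
grip_width: 0.0521
grip_force: 0.0
t 14.72 pos [ 0.5261 -0.3252  0.2051] yclose -46.7 tilt 0.12 F [-0.3 -0.   0.5] w 0.0521 g 0.0 q6 0.08
tool delta [0.0037 0.0022 0.1671] turn az 0.8106575069441249
```

```bash
python3 -m pendant '[[[0.0037,0.0022,0.03,0,0,0.8,0.6],[0,0,0.05,0,0,0,0.6],[0,0,0.05,0,0,0,0.6],[0,0,0.025,0,0,0,0.6],[0,0,0.011,0,0,0,0.6]]]'
python3 -m pendant '[[[0,0,0,0,0,0,0],[0,0,0,0,0,0,0],[0,0,0,0,0,0,0],[0,0,0,0,0,0,0],[0,0,0,0,0,0,0]]]' 30
python3 -m pendant '[[[0,0,0,0,0,0,0],[0,0,0,0,0,0,0],[0,0,0,0,0,0,0],[0,0,0,0,0,0,0],[0,0,0,0,0,0,0]]]' 55
python3 -c "
from h import *
rows_to([.530,-.324,.038],-47.5)"
```

```text
time: 15.35
position: [0.5298, -0.3238, 0.038]
tool_rot: [0.932, 0.362, -0.001, -0.002]
ft_force: [-0.0, 0.2, -0.3]
grip_width: 0.0518
grip_force: 0.0
time: 15.98
position: [0.5304, -0.3242, 0.0406]
tool_rot: [0.932, 0.361, -0.0, -0.0]
ft_force: [-1.5, 1.2, 4.0]
grip_width: 0.0135
grip_force: 30.0
time: 16.6
position: [0.5304, -0.3242, 0.0406]
tool_rot: [0.932, 0.362, -0.0, -0.0]
ft_force: [-2.2, 2.6, 5.9]
grip_width: 0.0135
grip_force: 55.0
t 16.6 pos [ 0.5304 -0.3242  0.0406] yclose -47.6 tilt 0.06 F [-2.2  2.6  5.9] w 0.0135 g 54.95955563150346 q6 0.1
tool delta [-0.0002 -0.0004  0.0026] turn az -0.11356569137868178
```

```bash
python3 -m pendant '[[[0,0,-0.01,0,0,0,0],[0,0,-0.025,0,0,0,0],[0,0,-0.03,0,0,0,0],[0,0,-0.03,0,0,0,0],[0,0,-0.015,0,0,0,0]]]'
python3 -m pendant '[[[0,0,0,0,0,-5,0],[0,0,0,0,0,-8,0],[0,0,0,0,0,-9,0],[0,0,0,0,0,-9,0],[0,0,0,0,0,-9,0]]]'
python3 -m pendant '[[[0,0,0,0,0,-9,0],[0,0,0,0,0,-9,0],[0,0,0,0,0,-9,0],[0,0,0,0,0,-9,0],[0,0,0,0,0,-9,0]]]'
python3 -m pendant '[[[0,0,0,0,0,-9,0],[0,0,0,0,0,-9,0],[0,0,0,0,0,-5,0],[0,0,0,0,0,-3.6,0],[0,0,0,0,0,0,0]]]'
python3 -m pendant '[[[0.007,0.02,0,0,0,0,0],[0.0137,0.0413,0,0,0,0,0],[0.0137,0.0413,0,0,0,0,0],[0.0137,0.0413,0,0,0,0,0],[0.0137,0.0413,0,0,0,0,0]]]'
python3 -m pendant '[[[0.0137,0.0413,0,0,0,0,0],[0.0137,0.0413,0,0,0,0,0],[0.007,0.021,0,0,0,0,0],[0,0,0,0,0,0,0],[0,0,0,0,0,0,0]]]'
python3 - <<'E'
from h import *
rows_to([.5705,-.0224,.15],64)
s=camera("scene");np.savez("scene2.npz",**s);t=camera("top");np.savez("top2.npz",**t)
cv2.imwrite("pics/d1.png",cv2.resize(s["img"][170:320,200:400,::-1],None,fx=4,fy=4))
E
```

```text
time: 17.23
position: [0.5314, -0.3253, 0.1516]
tool_rot: [0.932, 0.361, 0.001, 0.001]
ft_force: [0.5, -0.3, -4.1]
grip_width: 0.0133
grip_force: 55.0
time: 17.85
position: [0.5303, -0.3243, 0.1491]
tool_rot: [0.751, 0.66, -0.0, -0.001]
ft_force: [0.1, 0.4, -3.7]
grip_width: 0.0136
grip_force: 55.0
time: 18.48
position: [0.5303, -0.3243, 0.1491]
tool_rot: [0.441, 0.898, 0.0, -0.001]
ft_force: [0.0, 0.5, -3.3]
grip_width: 0.014
grip_force: 55.0
time: 19.1
position: [0.5304, -0.3244, 0.1492]
tool_rot: [0.226, 0.974, 0.0, -0.001]
ft_force: [0.9, 0.8, -2.6]
grip_width: 0.0134
grip_force: 55.0
time: 19.73
position: [0.5561, -0.1282, 0.15]
tool_rot: [0.225, 0.974, 0.0, -0.0]
ft_force: [-0.1, 0.6, -3.9]
grip_width: 0.0136
grip_force: 55.0
time: 20.35
position: [0.5708, -0.0227, 0.15]
tool_rot: [0.225, 0.974, -0.0, -0.0]
ft_force: [-0.2, -0.3, -3.6]
grip_width: 0.0134
grip_force: 55.0
t 20.35 pos [ 0.5708 -0.0227  0.15  ] yclose 64.0 tilt 0.02 F [-0.2 -0.3 -3.6] w 0.0134 g 54.956260453909636 q6 -1.35
tool delta [0.0003 0.0001 0.    ] turn az -0.003248866035505671
```

View pics/d1.png

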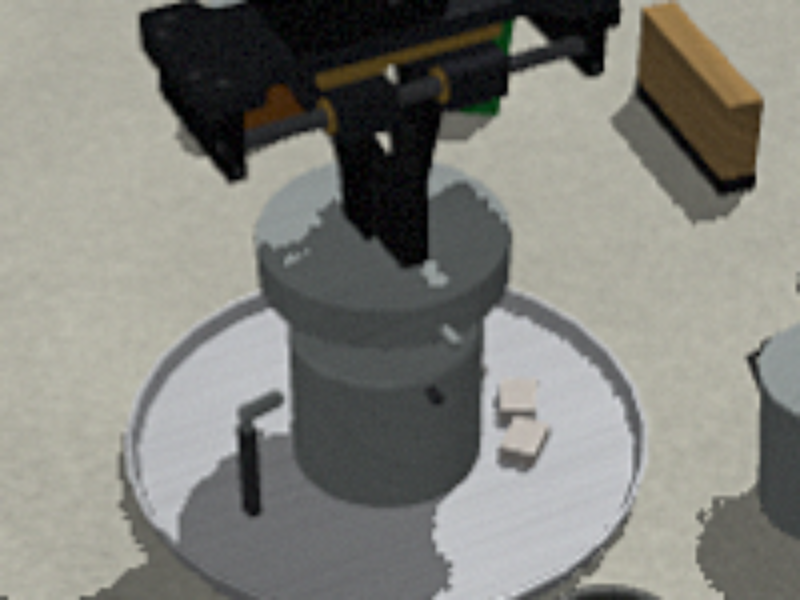

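Scraper stands on the table at the upper right. The lid hangs level: cap edges at x=254 and 512, lower front edge near row 352, tab (453,335). Drum: edges 291 and 484, base front at row 503, pin (434,395). I'll compare these with projections.

```bash
python3 - <<'E'
from h import *
s=dict(np.load("scene2.npz"))
f=lambda X:(proj(s,X)-[200,170]+.375)*4
def circ(c,r,z):
    a=np.linspace(0,2*np.pi,721);p=f(np.c_[c[0]+r*np.cos(a),c[1]+r*np.sin(a),0*a+z]);return p[:,0].min().round(1),p[:,0].max().round(1),p[:,1].min().round(1),p[:,1].max().round(1)
L=[.5708,-.0227];D=[.5706,-.0224];z=.1094
print("lid top",circ(L,.057,z+.023),"low",circ(L,.057,z))
print("drum top",circ(D,.045,.08),"mid",circ(D,.045,.04),"base",circ(D,.045,.004))
print("tray rim",circ(D,.125,.014))
for dx in((.001,0),(0,.001)):print("d/mm",f([[L[0]+dx[0],L[1]+dx[1],.1]])-f([[*L,.1]]))
for yaw in(-24,-26,-28):
    u=np.array([np.cos(np.radians(yaw)),np.sin(np.radians(yaw))]);print(yaw,"pin",f([[*(D+.052*u),.072]]),"tab",[f([[*(L+.070*u),z+q]]).round(0) for q in(.007,.012)])
img=s["img"].astype(float).sum(2)
for r in(235,240,):
    pass
# tray rim extents & nearby lid edges at subpixel by gradient along a row
g=cv2.cvtColor(s["img"],cv2.COLOR_RGB2GRAY).astype(int)
for y in(228,232,236):print(y,g[y,258:272],g[y,322:334])
for y in(265,272,280):print(y,g[y,268:280],g[y,315:326])
E
```

```text
lid top (np.float64(253.1), np.float64(510.6), np.float64(153.6), np.float64(309.0)) low (np.float64(255.4), np.float64(509.3), np.float64(193.7), np.float64(350.5))
drum top (np.float64(284.7), np.float64(481.4), np.float64(258.4), np.float64(383.3)) mid (np.float64(287.9), np.float64(479.9), np.float64(323.6), np.float64(449.9)) base (np.float64(290.7), np.float64(478.7), np.float64(379.7), np.float64(507.0))
tray rim (np.float64(120.9), np.float64(647.3), np.float64(264.2), np.float64(619.4))
d/mm [[1.76365487 0.81928307]]
d/mm [[ 1.33650378 -1.10750781]]
-24 pin [[439.75817631 397.21285007]] tab [array([[461., 344.]]), array([[462., 335.]])]
-26 pin [[436.18168909 398.50728274]] tab [array([[456., 346.]]), array([[457., 337.]])]
-28 pin [[432.53360159 399.71960027]] tab [array([[451., 347.]]), array([[451., 338.]])]
228 [169 170 171 173 179 155 146 151 147 147 149 147 147 148] [ 85  82  85  83  79  77 164 175 174 168 170 171]
232 [178 177 171 173 179 162 101  74  85  79 111  91  76  80] [ 83  86  83  88  61  97 166 173 170 174 172 174]
236 [172 175 176 171 175 183 109  52  74  87  89  86  85 113] [ 88  87  67  59  44 125 173 172 168 172 170 169]
265 [189 193 193 205 135  70  66  70  64  72  70  72] [ 61  63  61  62  57 108 189 198 194 191 195]
272 [149 171 191 201 155  82  59  68  72  71  70  71] [ 66  61  63  64  51 155 194 208 182 111 135]
280 [105 107 109 108 115  84  63  67  73  74  73  68] [ 61  62  63  59  50 178 194 191 190 194 189]
```

```bash
python3 - <<'E'
from h import *
from scipy.ndimage import map_coordinates as mc, gaussian_filter as gf
from scipy.optimize import least_squares
def fit(c,ctr,r,z,a0,a1,n=90):
    "edge points of a known circle by image gradient along its normals; robust circle fit of the points cast on the plane"
    g=gf(cv2.cvtColor(c["img"],cv2.COLOR_RGB2GRAY).astype(float),.6)
    for it in range(3):
        pts=[]
        for a in np.radians(np.linspace(a0,a1,n)):
            rr=r+np.arange(-.006,.0061,.0003);p=proj(c,np.c_[ctr[0]+rr*np.cos(a),ctr[1]+rr*np.sin(a),0*rr+z])
            v=np.abs(np.gradient(mc(g,[p[:,1],p[:,0]],order=1)));k=v.argmax();
            if v[k]>2:
                w=v[max(0,k-4):k+5]; pts.append(ctr+np.array([np.cos(a),np.sin(a)])*(rr[max(0,k-4):k+5]@w/w.sum()))
        pts=np.array(pts);f=least_squares(lambda q:np.hypot(*(pts-q).T)-r,ctr,loss="soft_l1",f_scale=.0005);ctr=f.x
    e=np.hypot(*(pts-ctr).T)-r
    return ctr.round(4),len(pts),"resid mm",(np.median(np.abs(e))*1e3).round(2),"med",(np.median(e)*1e3).round(2)
t0,t1,s0,s1,s2=[dict(np.load(f)) for f in("top0.npz","top1.npz","scene0.npz","scene1.npz","scene2.npz")]
D=np.array([.5706,-.0224]);L=np.array([.5304,-.3242])
print("drum t0",fit(t0,D,.045,.08,0,360),fit(t0,D,.045,.08,-90,90))
print("drum t1",fit(t1,D,.045,.08,0,360))
print("drum s0",fit(s0,D,.045,.08,0,360),fit(s1,D,.045,.08,0,360))
print("tray t0",fit(t0,D,.125,.014,0,360),"s0",fit(s0,D,.125,.014,0,360))
print("lid t0",fit(t0,L,.057,.023,0,360));print("lid s0",fit(s0,L,.057,.023,0,360))
print("held lid s2 (TCP .5708 -.0227)",fit(s2,np.array([.5708,-.0227]),.057,.1324,-140,40),"low",fit(s2,np.array([.5708,-.0227]),.057,.1094,-110,10))
print("base s2",fit(s2,D,.045,.004,-110,10))
E
```

```text
drum t0 (array([ 0.5697, -0.0224]), 81, 'resid mm', np.float64(0.82), 'med', np.float64(-0.17)) (array([ 0.5698, -0.0235]), 81, 'resid mm', np.float64(0.4), 'med', np.float64(-0.02))
drum t1 (array([ 0.5695, -0.0213]), 73, 'resid mm', np.float64(1.16), 'med', np.float64(-0.22))
drum s0 (array([ 0.5723, -0.0226]), 74, 'resid mm', np.float64(1.11), 'med', np.float64(0.4)) (array([ 0.5726, -0.023 ]), 71, 'resid mm', np.float64(1.15), 'med', np.float64(-0.45))
tray t0 (array([ 0.568 , -0.0276]), 82, 'resid mm', np.float64(3.82), 'med', np.float64(-3.82)) s0 (array([ 0.5718, -0.0225]), 84, 'resid mm', np.float64(3.36), 'med', np.float64(-3.31))
lid t0 (array([ 0.5259, -0.3195]), 62, 'resid mm', np.float64(1.98), 'med', np.float64(1.98))
lid s0 (array([ 0.532 , -0.3216]), 64, 'resid mm', np.float64(0.31), 'med', np.float64(-0.24))
held lid s2 (TCP .5708 -.0227) (array([ 0.5853, -0.0413]), 56, 'resid mm', np.float64(1.18), 'med', np.float64(-0.79)) low (array([ 0.5725, -0.0249]), 37, 'resid mm', np.float64(2.29), 'med', np.float64(-0.59))
base s2 (array([ 0.5718, -0.022 ]), 90, 'resid mm', np.float64(0.43), 'med', np.float64(-0.1))
```

```bash
python3 -m pendant '[[[0.001,0,0.012,0,0,0,0],[0,0,0.01,0,0,0,0],[0,0,0.002,0,0,0,0],[0,0,0.001,0,0,0,0],[0,0,0,0,0,0,0]]]'
python3 -m pendant '[[[0,0,0.001,0,0,0,0],[0,0,0.002,0,0,0,0],[0,0,0.002,0,0,0,0],[0,0,0.001,0,0,0,0],[0,0,0,0,0,0,0]]]'
python3 -c "
from h import *
rows_to([.5700,-.0222,.1026],64);print(get_obs()['moment'].round(2))"
```

```text
time: 21.08
position: [0.5704, -0.0226, 0.1251]
tool_rot: [0.225, 0.974, 0.0, 0.0]
ft_force: [0.1, 0.6, -3.2]
grip_width: 0.0141
grip_force: 55.0
time: 21.7
position: [0.5701, -0.0225, 0.1189]
tool_rot: [0.225, 0.974, 0.0, -0.0]
ft_force: [1.1, 0.5, -3.7]
grip_width: 0.0132
grip_force: 55.0
t 21.7 pos [ 0.5701 -0.0225  0.1189] yclose 64.0 tilt 0.02 F [ 1.1  0.5 -3.7] w 0.0132 g 54.956283112987876 q6 -1.35
tool delta [0.0002 0.0002 0.0163] turn az -0.02544140580729959
[-0.   -0.03  0.02]
```

```bash
python3 -m pendant '[[[0,0,0.002,0,0,0,0],[0,0,0.002,0,0,0,0],[0,0,0.001,0,0,0,0],[0,0,0,0,0,0,0],[0,0,0,0,0,0,0]]]'
python3 -c "
from h import *
rows_to([.5700,-.0222,.1026],64);print(get_obs()['moment'].round(2))"
```

```text
time: 22.32
position: [0.5702, -0.0225, 0.1141]
tool_rot: [0.225, 0.974, 0.0, 0.0]
ft_force: [-0.1, -0.4, -2.9]
grip_width: 0.0137
grip_force: 55.0
t 22.32 pos [ 0.5702 -0.0225  0.1141] yclose 64.0 tilt 0.01 F [-0.1 -0.4 -2.9] w 0.0137 g 54.95626321993768 q6 -1.35
tool delta [0.0004 0.0002 0.0115] turn az -0.02747656120888564
[-0.03  0.01  0.01]
```

Inside the pin band and free. I'll continue down to the seat.

```bash
python3 -m pendant '[[[0,0,0.002,0,0,0,0],[0,0,0.002,0,0,0,0],[0,0,0.002,0,0,0,0],[0,0,0.001,0,0,0,0],[0,0,0,0,0,0,0]]]'
python3 -m pendant '[[[0,0,0.001,0,0,0,0],[0,0,0.001,0,0,0,0],[0,0,0.001,0,0,0,0],[0,0,0,0,0,0,0],[0,0,0,0,0,0,0]]]'
python3 -c "
from h import *
rows_to([.5700,-.0222,.1026],64);print(get_obs()['moment'].round(2))"
```

```text
time: 22.95
position: [0.5703, -0.0226, 0.107]
tool_rot: [0.225, 0.974, -0.0, 0.0]
ft_force: [1.2, 0.7, -4.5]
grip_width: 0.0139
grip_force: 55.0
time: 23.58
position: [0.5702, -0.0225, 0.104]
tool_rot: [0.225, 0.974, -0.0, 0.0]
ft_force: [0.4, -0.4, -3.6]
grip_width: 0.0136
grip_force: 55.0
t 23.57 pos [ 0.5702 -0.0225  0.104 ] yclose 64.0 tilt 0.01 F [ 0.4 -0.4 -3.6] w 0.0136 g 54.95647581294179 q6 -1.35
tool delta [0.0004 0.0002 0.0014] turn az -0.026183382153305956
[-0.04 -0.18  0.03]
```

```bash
python3 -m pendant '[[[0,0,0.0005,0,0,0,0],[0,0,0.0005,0,0,0,0],[0,0,0.0005,0,0,0,0],[0,0,0,0,0,0,0],[0,0,0,0,0,0,0]]]'
python3 -c "
from h import *
rows_to([.5700,-.0222,.1026],64);print(get_obs()['moment'].round(2))"
python3 -m pendant '[[[0,0,0.0005,0,0,0,0],[0,0,0.0005,0,0,0,0],[0,0,0,0,0,0,0],[0,0,0,0,0,0,0],[0,0,0,0,0,0,0]]]'
python3 -c "
from h import *
rows_to([.5700,-.0222,.1026],64);print(get_obs()['moment'].round(2))"
```

```text
time: 24.2
position: [0.5702, -0.0225, 0.1027]
tool_rot: [0.225, 0.974, -0.0, 0.0]
ft_force: [1.2, -0.3, -2.4]
grip_width: 0.0136
grip_force: 55.0
t 24.2 pos [ 0.5702 -0.0225  0.1027] yclose 64.0 tilt 0.01 F [ 1.2 -0.3 -2.4] w 0.0136 g 54.958487721160054 q6 -1.35
tool delta [0.0004 0.0002 0.0001] turn az -0.02522800157113636
[-0.07 -0.05  0.  ]
time: 24.82
position: [0.5702, -0.0225, 0.1026]
tool_rot: [0.225, 0.974, -0.0, 0.0]
ft_force: [-1.7, 0.4, 5.5]
grip_width: 0.0135
grip_force: 55.0
t 24.82 pos [ 0.5702 -0.0225  0.1026] yclose 64.0 tilt 0.03 F [-1.7  0.4  5.5] w 0.0135 g 54.95964051224291 q6 -1.35
tool delta [0.0003 0.0002 0.    ] turn az -0.019195135850608835
[-0.06  0.35 -0.04]
```

Seated at the expected height (+5 N, z=0.1026). Now turn 45° clockwise.

```bash
python3 -m pendant '[[[0,0,0,0,0,2,0],[0,0,0,0,0,3,0],[0,0,0,0,0,3,0],[0,0,0,0,0,3,0],[0,0,0,0,0,3,0]]]'
python3 -c "
from h import *
rows_to([.5700,-.0222,.1026],19);print(get_obs()['moment'].round(2))"
```

```text
time: 25.45
position: [0.5711, -0.023, 0.1026]
tool_rot: [0.343, 0.939, -0.0, 0.001]
ft_force: [-0.3, -0.0, 5.1]
grip_width: 0.0138
grip_force: 55.0
t 25.45 pos [ 0.5711 -0.023   0.1026] yclose 49.9 tilt 0.14 F [-0.3 -0.   5.1] w 0.0138 g 54.983983375132084 q6 -1.11
tool delta [ 0.0014 -0.0001  0.    ] turn az 30.905192047080796
[-0.22  0.19  0.11]
```

```bash
python3 -m pendant '[[[0,0,0,0,0,3,0],[0,0,0,0,0,3,0],[0,0,0,0,0,4,0],[0,0,0,0,0,4,0],[0,0,0,0,0,4,0]]]'
python3 -m pendant '[[[0,0,0,0,0,4,0],[0,0,0,0,0,4,0],[0,0,0,0,0,3,0],[0,0,0,0,0,2,0],[0,0,0,0,0,0,0]]]'
python3 -c "
from h import *
rows_to([.5700,-.0222,.1026],19);print(get_obs()['moment'].round(2))
s=camera('scene');np.savez('scene3.npz',**s)
cv2.imwrite('pics/f1.png',cv2.resize(s['img'][170:320,200:400,::-1],None,fx=4,fy=4))"
```

```text
time: 26.08
position: [0.571, -0.0231, 0.1026]
tool_rot: [0.486, 0.874, -0.0, 0.001]
ft_force: [-0.9, -1.3, 4.4]
grip_width: 0.0135
grip_force: 55.0
time: 26.7
position: [0.571, -0.0231, 0.1026]
tool_rot: [0.581, 0.814, 0.0, 0.001]
ft_force: [0.4, -1.2, 6.1]
grip_width: 0.0137
grip_force: 55.0
t 26.7 pos [ 0.571  -0.0231  0.1026] yclose 19.0 tilt 0.13 F [ 0.4 -1.2  6.1] w 0.0137 g 54.97318496927619 q6 -0.57
tool delta [ 0.0012 -0.0006  0.    ] turn az -0.025028758883522073
[-0.31  0.32  0.01]
```

View pics/f1.png

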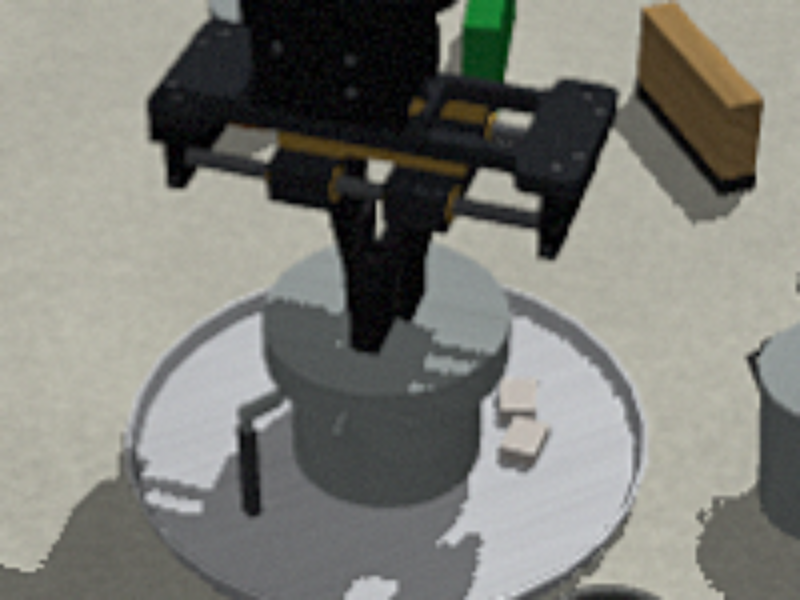

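The lid is fully down and turned 45°, with its tab at (341,423), well short of the clip nose at (283,398). The clip is undisturbed, the scraper is standing and the chips are in the tray. Handing in.

```bash
python3 -c "
from rig import hand_in
print(hand_in())"
```

```text
the job is handed in; nothing more can be done
None
```

I wiped the three chips into the tray, stood the scraper back on the table, then seated the lid fully and turned it 45° clockwise; the gripper still holds its handle, and the last picture shows the clip untouched.

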